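Find where the pallet carriage binds, back off and clamp

ROBOT

A 6-joint arm with a two-finger parallel gripper is mounted at the origin on the work surface. World frame = base frame: x ahead of the robot, y to its left, z up, the work surface at z = 0. Lengths are in mm, angles in rad, forces in N, time in s.
With the tool pointing down it reaches from about 400 to 925 mm from the base axis. Payload 12.5 kg.
Tool frame: the origin (TCP) lies on the mounting face of the last link; the fingertips stand 190 mm ahead of it and the grasp point (between the pads) lies 171 mm ahead of it; x points along the fingers, y is the direction in which the jaws open and shut, and the axes are right-handed (so a half turn about x gives the same grasp; the last joint's range is limited). The gripper opens to 95 mm and grips with 3 to 60 N. Pads are 20 mm wide; open, the fingers measure 119 mm over their backs; the gripper's body (75 mm by 180 mm) begins 59 mm behind the grasp point.
Start: joints at [1.075, 0.491, 1.559, -0, 1.092, -0.106], TCP at [237.479, 578.125, 404.761] pointing down, gripper open.
Joint ranges: [-3.1, 3.1], [-0.84, 2.19], [0.05, 2.79], [-1.13, 4.28], [0.06, 2.93], [-2.69, 2.69]. Speed limits (rad/s): [2.22, 2.22, 2.79, 3.14, 3.14, 3.14].

INTERFACE

Orientations are given as [roll, pitch, yaw] about the fixed x, y, z axes, in that order (R = Rz(yaw) Ry(pitch) Rx(roll)).
In Python, from cell import env, eyes gives the robot as it stands. The module is installed in compiled form; this text tells all that it offers.
- The arm moves only by the tool jog_arm, never from a script. Its argument "deltas" is one flat list of numbers, 7 for each row, row after row: the shift along the tool's x, y, z in mm, then the turn, a rotation vector about the tool's x, y, z in rad, then the opening, from 0 (shut) to 1 (fully open). A call has 1 to 10 rows; each row shifts and turns the pose as measured when the row begins, along the tool's axes as they then stand; what a row does not reach is not made up. A row lasts 1/8 s, in which the tool goes at most 62.5 mm and 10.7 degrees, less where a joint would pass 70% of its speed; a pose out of reach is approached as far as the arm can. A call is refused whole if a number of a shift passes 62.5 or a number of a turn 0.188, either way. A call with a gripper value outside its range is refused whole. The fingers move at their own pace and stop on an object; the grip force is fixed at half the most. Time passes only in rows, so rows that do not move let the fingers close. It gives the time, the measured TCP pose, the force and the opening at its end, in the units of the state.
- env.state(): the state, without advancing time (a new reading comes with each control period).
- eyes.read_camera(name): name is "side" or "top" or "wrist"; returns a dict with "image" (400x640x3 uint8, red, green, blue), "fovy" (degrees; the focal length in pixels is half the picture's height over the tangent of half this angle, whatever the lens; pixels are square), "cx", "cy" (the principal point, pixels), "dist" ([k1, k2, p1, p2, k3] as OpenCV has them; the pictures are not rectified), "world_from_camera" (4x4, takes a point from camera to world coordinates). Camera axes: x right, y up, looking along -z (the intrinsics and any distortion apply to the point x, -y, -z); pixel columns grow to the right and rows downward; lengths in mm; the calibration is good to about 2 mm. A picture is of the moment at which its call begins. There is no depth.
- env.job_done(): hands the job in, once; it reports no verdict.
The state is a dict: "t": time; "joints": joint angles; "qvel": joint speeds; "tau": joint torques, N m; "eef_pos": TCP position; "tcp_rot": TCP orientation; "ft_force": force on the tool from outside, world axes, zero at the start; "moment": the same for the moment, N m; "opening": opening from 0.0 (shut) to 1.0 (fully open).
Only numpy, scipy, OpenCV 4.12 (cv2) and the standard library are available. Lean on these libraries where they do the work, as an engineer would, in place of code of your own. Each camera call takes 0.05 s, during which the arm holds its last target.

TASK

The pallet carriage binds somewhere along its guide: take it by its grip block and slide it slowly towards the pointer, pushing the pointer along ahead of it, until you clearly feel it tighten, without forcing it. Then draw it back until a gap of about 15 mm shows between the carriage and the pointer, which stays where it was pushed to and is not to be touched by hand, and swing the clamp lever fully over to its other side to lock the carriage there. Let go, and leave the other things on the bench where they are.

Things in the scene. Friction and masses are not known exactly. Their poses are not given: they have to be found in the camera images.
- guide: Fixed track: steel base plate 470 mm along y, from 90 mm on the -x to 130 mm on the +x side, 12 mm thick; rail 34 mm wide along its middle, top 32 mm above the bench. Origin on the bench under the rail's middle, y along the rail, z up. Something unseen in the rail makes the carriage bind, each time elsewhere, 100 to 230 mm of travel from its parked end (carriage origin at y = -160 mm here).
- carriage: Aluminium carriage, top plate 130 (x) x 90 mm (y), top 50 mm above the bench; origin at bench height under its middle, axes as the guide's. Slides along y only, stays where left, starts 8 to 30 mm from the parked end. Free sliding takes about 2 N. Where it binds, resistance to +y climbs springily, 1.5 N per mm: a total push of 6 to 10 N is a clear find, a binding force over 15 N harms the guide.
- handle_grip (a point): Point to grip on the carriage's black grip block, 15 mm under its top. The block is 30 mm (x) x 20 mm (y) x 45 mm high, stands on the carriage plate 35 mm to the +x side of its middle, from 50 to 95 mm above the bench. Axes as the carriage's; nothing stands beside it on the +y and -y sides.
- carriage_nose (a point): Middle of the carriage's leading (+y) end face, 42 mm above the bench, 45 mm ahead of the carriage's origin. Axes as the carriage's.
- pointer: Small steel drag pointer on the rail ahead (+y) of the carriage: 50 (x) x 12 mm (y), 16 to 48 mm above the bench, small flag on its -x side. Origin at bench height below its back (-y) face, which the carriage's leading face meets; axes as the guide's. Starts 5 to 57 mm ahead of that face, is pushed along by it and stays there when the carriage draws back. Gap: along y from that face to here.
- clamp (a joint): Clamp lever on the carriage, rad: 0 leans 0.6 rad from upright to the carriage's -x side (free), 1.2 leans 0.6 rad to its +x side (clamped). Starts at 0 to 0.15, stays where left, takes about 2 N at its tip. Pivot axis parallel to the rail, 64 mm above the bench, 35 mm to the -x side of the carriage's middle. Clamped or not, a push along the rail can still shift the carriage.
- clamp_tip (a point): Centre of the round black bar (16 mm thick, 26 mm long along y) at the free end of the clamp lever, 50 mm from its pivot; it moves with the lever. It starts about 28 mm to the -x side of the pivot at 105 mm above the bench and ends 28 mm to the +x side.
- badge: Bystander: flat brass badge plate 22 x 70 x 5 mm lying on the guide's base plate on the +x side of the rail; origin under its centre.
- bush: Bystander: brass bush 26 mm across, 12 mm high, on the guide's base plate on the +x side of the rail; origin under its centre.
- bottle: Bystander: white plastic bottle 56 mm across, 150 mm high, on the bench to the left; origin under its centre.
- jar: Bystander: jar 64 mm across, 75 mm high, on the bench to the right; origin under its centre.
- driver: Bystander: screwdriver lying on the bench at the right, nearer the robot; origin under its middle.
- tape: Bystander: roll of tape 90 mm across, 24 mm high, lying on the bench to the left; origin under its centre.
- brush: Bystander: brush lying on the bench to the right; origin under its middle.

How it is judged:
By the outcome, as a careful person would: the job done as asked, in the order asked, and still so for the second after the job is handed in, with the robot touching nothing.
It also fails if it takes over 69 s, if anything falls off the work surface, if the arm or the gripper's body presses on something with over 40 N, if the wrist force passes 120 N, or if a joint passes its speed limit or range.

## Working session

There is one attempt and no reset: what is moved stays moved. The work goes in short steps, Python scripts to look and compute and a tool call to move; the robot and the scene stay as the last step left them, time stands still between calls to the robot, and variables do not carry over. Pictures are saved under pics/ and viewed, and the job is handed in when it is done.

Besides the shell and the picture viewer there is one more tool, called after "Emit:" as name(argument=value, ...), one argument or row to a line, values as JSON. jog_arm: Moves the arm, as the interface text tells. Its arguments: {"type":"object","properties":{"deltas":{"type":"array","items":{"type":"number"}}},"required":["deltas"]}

```bash
mkdir -p pics; cat > h.py <<'E'
import numpy as np, cv2
from cell import env, eyes
def shot(cam,name):
    d=eyes.read_camera(cam); cv2.imwrite('pics/%s.png'%name,cv2.cvtColor(d['image'],cv2.COLOR_RGB2BGR))
    import pickle; pickle.dump(d,open('pics/%s.pkl'%name,'wb')); return d
def load(name):
    import pickle; return pickle.load(open('pics/%s.pkl'%name,'rb'))
def K(d):
    f=d['image'].shape[0]/2/np.tan(np.radians(d['fovy'])/2); return np.array([[f,0,d['cx']],[0,f,d['cy']],[0,0,1.]])
def ray(d,u,v):
    p=cv2.undistortPoints(np.array([[[u,v]]],float),K(d),np.array(d['dist'],float))[0,0]
    T=np.array(d['world_from_camera']); return T[:3,3],T[:3,:3]@np.array([p[0],-p[1],-1.])
def at_z(d,u,v,z):
    o,r=ray(d,u,v); return o+r*(z-o[2])/r[2]
def proj(d,P):
    T=np.array(d['world_from_camera']); c=(np.atleast_2d(P)-T[:3,3])@T[:3,:3]
    c=c*np.array([1,-1,-1]); return cv2.projectPoints(c,np.zeros(3),np.zeros(3),K(d),np.array(d['dist'],float))[0][:,0]
E
python3 - <<'E'
from h import *
np.set_printoptions(precision=3,suppress=True)
print(env.state())
for c in ('top','side','wrist'):
    d=shot(c,c+'0'); print(c,d['fovy'],d['dist'],np.array(d['world_from_camera']))
E
```

```text
{'t': 0.0, 'joints': array([ 1.075,  0.492,  1.559,  0.   ,  1.092, -0.106]), 'qvel': array([-0.   ,  0.   ,  0.001,  0.   ,  0.002, -0.001]), 'tau': array([ -0.   , -61.265, -25.819,   0.069,   0.048,  -0.   ]), 'eef_pos': array([237.486, 578.08 , 404.136]), 'tcp_rot': array([-1.681,  1.57 , -2.071]), 'ft_force': array([0.207, 0.186, 0.517]), 'moment': array([ 0.037, -0.008,  0.025]), 'opening': 1.0031606346809918}
top 48.087746205124986 [-0.069  0.     0.     0.     0.   ] [[  -0.048    0.978   -0.203  255.157]
 [  -0.999   -0.047    0.011  -23.784]
 [   0.002    0.204    0.979 1372.91 ]
 [   0.       0.       0.       1.   ]]
side 49.101855564177924 [-0.034  0.     0.     0.     0.   ] [[   0.724    0.426   -0.542 -246.673]
 [  -0.69     0.423   -0.588 -809.933]
 [  -0.022    0.8      0.6    912.758]
 [   0.       0.       0.       1.   ]]
wrist 61.66576918274541 [0.015 0.    0.    0.    0.   ] [[  0.38   -0.891  -0.25  166.326]
 [  0.925   0.366   0.104 607.005]
 [ -0.001  -0.27    0.963 384.65 ]
 [  0.      0.      0.      1.   ]]
```

View pics/top0.png

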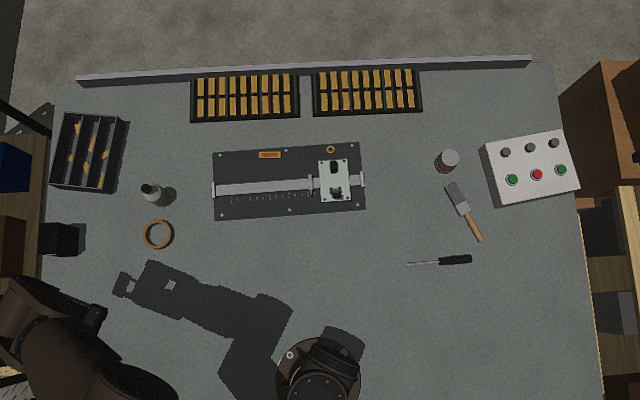

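View pics/side0.png

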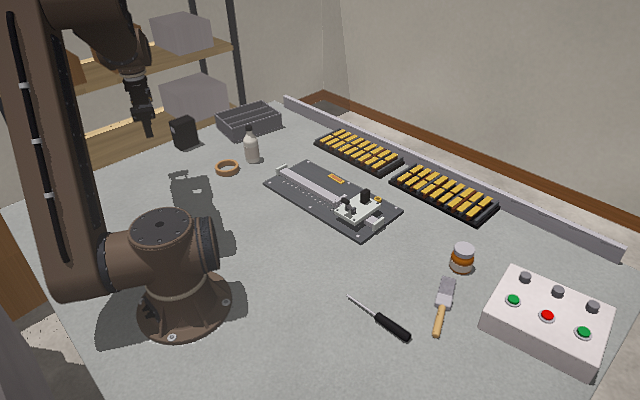

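View pics/wrist0.png

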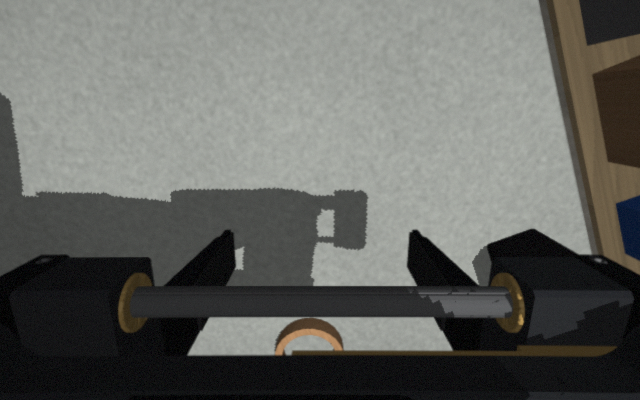

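Top view: the base plate spans about (213..365, 145..220), the carriage is near (334,181), the pointer near (312,186), and the arm's shadow lies clear of them. I'll zoom in.

```bash
python3 - <<'E'
from h import *
im=cv2.imread('pics/top0.png')[135:230,205:375]
cv2.imwrite('pics/top0z.png',cv2.resize(im,None,fx=4.6,fy=4.6,interpolation=cv2.INTER_CUBIC))
im=cv2.imread('pics/side0.png')[155:245,260:410]
cv2.imwrite('pics/side0z.png',cv2.resize(im,None,fx=5,fy=5,interpolation=cv2.INTER_CUBIC))
E
```

```text
(no output)
```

View pics/top0z.png

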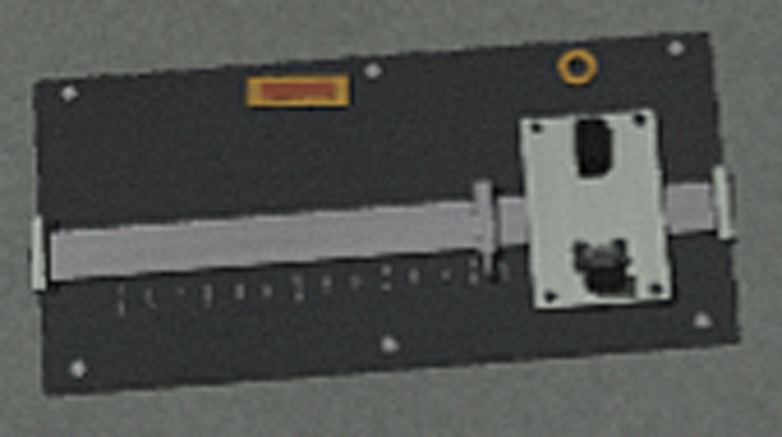

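View pics/side0z.png

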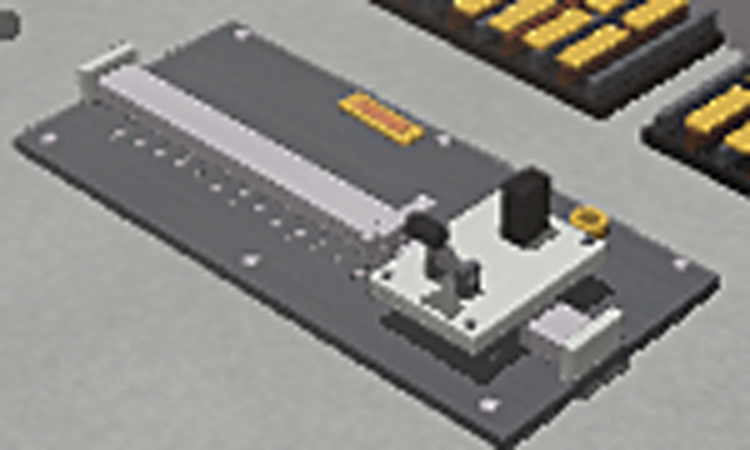

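```bash
python3 - <<'E'
from h import *
np.set_printoptions(precision=1,suppress=True)
d=load('top0')
def z(u,v,h): return at_z(d,(u+.5)/4.6-.5+205,(v+.5)/4.6-.5+135,h)[:2]
# corners guide coords: image up=+x? left=+y
Pw=np.array([z(35,82,12),z(710,33,12),z(740,342,12),z(45,394,12)])
Pg=np.array([[130,235],[130,-235],[-90,-235],[-90,235.]])
def fit(Pw,Pg):
    a=Pg-Pg.mean(0);b=Pw-Pw.mean(0);th=np.arctan2((a[:,0]*b[:,1]-a[:,1]*b[:,0]).sum(),(a*b).sum())
    R=np.array([[np.cos(th),-np.sin(th)],[np.sin(th),np.cos(th)]]);t=Pw.mean(0)-R@Pg.mean(0)
    print('yaw',th,'t',t,'res',(Pg@R.T+t-Pw).tolist()); return th,R,t
th,R,t=fit(Pw,Pg)
C=np.array([z(520,120,50),z(655,110,50),z(671,297,50),z(535,308,50)])
fit(C,np.array([[65,45],[65,-45],[-65,-45],[-65,45.]]))
G=lambda p:(np.array(p)-t)@R
print('carr',G(C)); print('block top',G(z(593,140,95)))
print('pointer back top',G(z(492,195,48)),G(z(497,275,48)))
print('badge',G(z(298,90,17)),'bush',G(z(577,66,24)))
print('lever',G(z(600,250,100)))
E
```

```text
yaw 0.02800558694010725 t [583.6  64.1] res [[0.30417728975214686, 0.3327837818619628], [0.8471424325541648, -0.7733071825816467], [-0.5738094635028688, -1.0841909947605757], [-0.5775102588031586, 1.5247143954803164]]
yaw 0.028086674728015987 t [588.6 -78.5] res [[0.9583134536817397, -0.10356217134939172], [0.8172717581015831, 0.392726894070492], [-1.1619557125034135, -0.42635036706406026], [-0.6136294992799094, 0.13718564434297775]]
carr [[  65.   -97.6]
 [  65.2 -188.1]
 [ -62.8 -187.3]
 [ -63.4  -97.9]]
block top [  34.7 -142.8]
pointer back top [ 15.4 -75.2] [-39.  -74.6]
badge [108.   52.5] bush [ 108.3 -139.7]
lever [ -39.2 -141. ]
```

```bash
cat >> h.py <<'E'
from scipy.spatial.transform import Rotation as Ro
YAW=0.028; GT=np.array([583.6,64.1])
def g2w(x,y): 
    c,s=np.cos(YAW),np.sin(YAW); return np.array([c*x-s*y,s*x+c*y])+GT
def w2g(p):
    c,s=np.cos(YAW),np.sin(YAW); q=np.array(p)[:2]-GT; return np.array([c*q[0]+s*q[1],-s*q[0]+c*q[1]])
def target(sign):
    gy=sign*np.array([-np.sin(YAW),np.cos(YAW),0]); x=np.array([0,0,-1.]); return np.c_[x,gy,np.cross(x,gy)]
def plan(goal_tcp,sign):
    s=env.state(); R=Ro.from_euler('xyz',s['tcp_rot']).as_matrix()
    rv=Ro.from_matrix(R.T@target(sign)).as_rotvec()
    d=np.array(goal_tcp)-s['eef_pos']
    np.set_printoptions(precision=3,suppress=True)
    print('R\n',R,'\nrotvec tool',rv,'shift tool now',R.T@d,'shift in target axes',target(sign).T@d,'force',s['ft_force'],'t',s['t'])
E
python3 - <<'E'
from h import *
p=g2w(35.5,-142.6);print(p)
for s in (1,-1): plan([*p,251],s)
d=load('top0'); print(at_z(d,150,188,150),at_z(d,158,234,24))
E
```

```text
[623.0783632  -77.45023433]
R
 [[-0.     0.38   0.925]
 [-0.001  0.925 -0.38 ]
 [-1.    -0.001 -0.   ]] 
rotvec tool [-0.418 -0.     0.001] shift tool now [ 153.632 -459.719  605.816] shift in target axes [ 153.335 -666.097  367.098] force [ 0.26  -0.14  -1.019] t 0.15
R
 [[-0.     0.38   0.925]
 [-0.001  0.925 -0.38 ]
 [-1.    -0.001 -0.   ]] 
rotvec tool [2.724 0.001 0.   ] shift tool now [ 153.632 -459.719  605.816] shift in target axes [ 153.335  666.097 -367.098] force [ 0.26  -0.14  -1.019] t 0.15
[564.912 446.512 150.   ] [451.056 465.872  24.   ]
```

Emit:
jog_arm(
  deltas=[0, 0, 0, -0.14, 0, 0, 0.6, 0, 0, 0, -0.14, 0, 0, 0.6, 0, 0, 0, -0.138, 0, 0, 0.6, 0, -55, 30, 0, 0, 0, 0.6, 0, -55, 30, 0, 0, 0, 0.6, 0, -55, 30, 0, 0, 0, 0.6, 0, -55, 30, 0, 0, 0, 0.6, 0, -55, 30, 0, 0, 0, 0.6, 0, -55, 30, 0, 0, 0, 0.6, 0, -55, 30, 0, 0, 0, 0.6],
)

```text
t: 1.4
eef_pos: [463.3, 202.5, 402.7]
tcp_rot: [-2.085, 1.568, -2.035]
ft_force: [0.3, 0.6, -0.1]
opening: 0.601
```

```bash
python3 - <<'E'
from h import *
plan([*g2w(35.5,-142.6),251],1)
E
```

```text
R
 [[-0.001 -0.05   0.999]
 [-0.003  0.999  0.05 ]
 [-1.    -0.002 -0.001]] 
rotvec tool [ 0.022 -0.001  0.002] shift tool now [ 152.224 -287.161  145.894] shift in target axes [ 151.722 -284.328  151.845] force [ 0.273  0.619 -0.124] t 1.4
```

Emit:
jog_arm(
  deltas=[0, -57, 30, 0.022, 0, 0, 0.6, 0, -57, 30, 0, 0, 0, 0.6, 0, -57, 30, 0, 0, 0, 0.6, 0, -57, 30, 0, 0, 0, 0.6, 0, -50, 28, 0, 0, 0, 0.6, 0, 0, 0, 0, 0, 0, 0.6],
)

```text
t: 2.15
eef_pos: [617.0, -70.2, 402.0]
tcp_rot: [-2.276, 1.568, -2.254]
ft_force: [-1.0, 0.1, 0.5]
opening: 0.597
```

```bash
python3 - <<'E'
from h import *
plan([*g2w(35.5,-142.6),251],1)
d=shot('wrist','w1'); shot('side','s1')
h=g2w(35.5,-142.6)
for p in ([*h,95],[*h,80]): print(proj(d,p))
P=[[*g2w(35.5+a,-142.6+b),95] for a in(-15,15) for b in (-10,10)]; print(proj(d,P))
print(proj(load('s1'),P))
E
```

```text
R
 [[-0.002 -0.022  1.   ]
 [-0.002  1.     0.022]
 [-1.    -0.002 -0.002]] 
rotvec tool [-0.006 -0.002  0.002] shift tool now [151.026  -7.023   6.218] shift in target axes [151.022  -7.395   5.888] force [-1.024  0.081  0.485] t 2.15
[[313.61  202.107]]
[[313.982 197.673]]
[[302.059 185.811]
 [324.754 185.687]
 [302.763 218.088]
 [324.856 217.974]]
[[364.567 193.626]
 [359.74  191.083]
 [370.658 189.565]
 [365.84  187.086]]
```

View pics/w1.png

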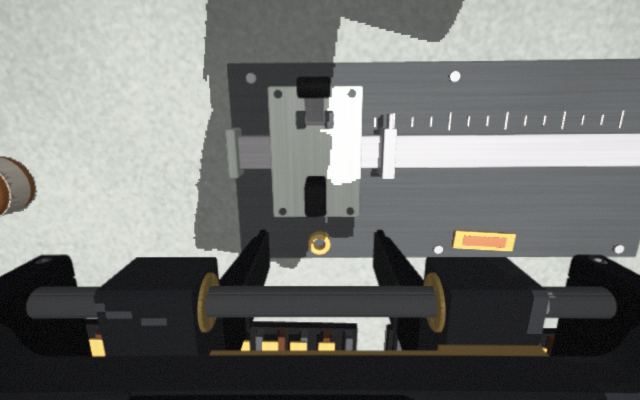

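```bash
python3 - <<'E'
from h import *
np.set_printoptions(precision=1,suppress=True)
d=load('w1')
for p in [(270,87),(361,87),(274,217),(359,216)]: print('carr',w2g(at_z(d,*p,50)))
for p in [(306,217),(327,216)]: print('block',w2g(at_z(d,*p,95)))
for p in [(383,116),(383,178)]: print('ptr',w2g(at_z(d,*p,48)))
for p in [(228,64)]: print('plate corner',w2g(at_z(d,*p,12)))
print(w2g(at_z(d,314,87,105)))
E
```

```text
carr [ -64.5 -183.5]
carr [-64.  -97.9]
carr [  64.4 -185.4]
carr [ 63.8 -96.6]
block [  49.5 -149.7]
block [  48.6 -130.7]
ptr [-37.3 -75.6]
ptr [ 23.9 -72.9]
plate corner [ -89.  -231.1]
[ -61.5 -140.9]
```

The wrist view agrees to about 2 mm: the carriage plate spans px 270–361 and the block sits at about (316,200), so the block is at guide (35,-141). Descending with the jaws open.

Emit:
jog_arm(
  deltas=[15, -6, 5, -0.006, 0, 0, 0.6, 30, 0, 0, 0, 0, 0, 0.6, 30, 0, 0, 0, 0, 0, 0.6, 30, 0, 0, 0, 0, 0, 0.6, 30, 0, 0, 0, 0, 0, 0.6, 16, 0, 0, 0, 0, 0, 0.6, 0, 0, 0, 0, 0, 0, 0.6],
)

```text
t: 3.12
eef_pos: [618.9, -66.7, 243.9]
tcp_rot: [-2.925, 1.566, -2.883]
ft_force: [-0.9, 0.7, 0.3]
opening: 0.601
```

```bash
python3 - <<'E'
from h import *
plan([*g2w(35.5,-141),251],1); print(w2g(env.state()['eef_pos']))
d=shot('wrist','w2')
E
```

```text
R
 [[-0.004 -0.042  0.999]
 [-0.001  0.999  0.042]
 [-1.    -0.001 -0.004]] 
rotvec tool [ 0.014 -0.004  0.001] shift tool now [-7.12  -9.348  3.748] shift in target axes [-7.113 -9.287  3.909] force [-0.864  0.721  0.3  ] t 3.125
[  31.591 -131.713]
```

View pics/w2.png

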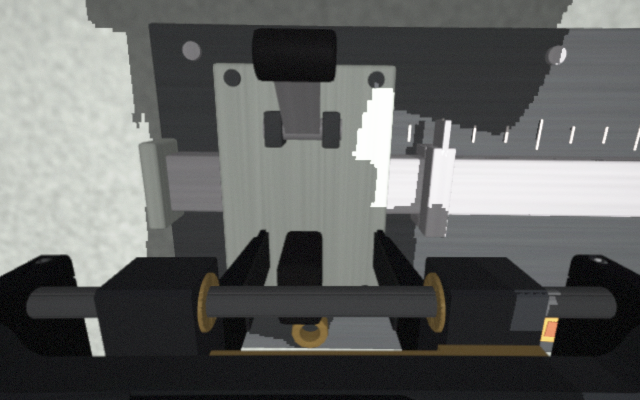

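Block at px 278–322, midway between the fingers is about 320, so the jaws are roughly 9 mm too far +y; correcting, with settling rows.

Emit:
jog_arm(
  deltas=[-3, -5, 2, 0.008, -0.004, 0, 0.6, -4, -5, 2, 0.006, 0, 0, 0.6, 0, 0, 0, 0, 0, 0, 0.6, 0, 0, 0, 0, 0, 0, 0.6],
)

```text
t: 3.68
eef_pos: [624.2, -77.5, 255.5]
tcp_rot: [-0.378, 1.564, -0.351]
ft_force: [0.9, 0.7, 0.2]
opening: 0.599
```

```bash
python3 - <<'E'
from h import *
plan([*g2w(35.5,-141),251],1); print(w2g(env.state()['eef_pos']))
E
```

```text
R
 [[ 0.006 -0.027  1.   ]
 [-0.002  1.     0.027]
 [-1.    -0.003  0.006]] 
rotvec tool [-0.001  0.006  0.003] shift tool now [ 4.506  1.709 -1.143] shift in target axes [ 4.518  1.699 -1.113] force [0.881 0.728 0.2  ] t 3.675
[  36.613 -142.699]
```

Emit:
jog_arm(
  deltas=[4, 2, -1, 0, 0, 0, 0.6, 0, 0, 0, 0, 0.004, 0, 0.4, 0, 0, 0, 0, 0, 0, 0, 0, 0, 0, 0, 0, 0, 0, 0, 0, 0, 0, 0, 0, 0, 0, 0, 0, 0, 0, 0, 0, 0, 0, 0, 0, 0, 0, 0],
)

```text
t: 4.55
eef_pos: [623.0, -75.2, 250.9]
tcp_rot: [-1.001, 1.568, -0.974]
ft_force: [0.6, -1.0, -0.6]
opening: 0.206
```

```bash
python3 - <<'E'
from h import *
plan([*g2w(35.5,-141),251],1); print(w2g(env.state()['eef_pos']))
shot('wrist','w3')
E
```

```text
R
 [[ 0.001 -0.027  1.   ]
 [-0.002  1.     0.027]
 [-1.    -0.002  0.001]] 
rotvec tool [-0.001  0.001  0.002] shift tool now [-0.057 -0.632  0.049] shift in target axes [-0.058 -0.632  0.048] force [ 0.615 -0.978 -0.592] t 4.55
[  35.452 -140.368]
```

View pics/w3.png

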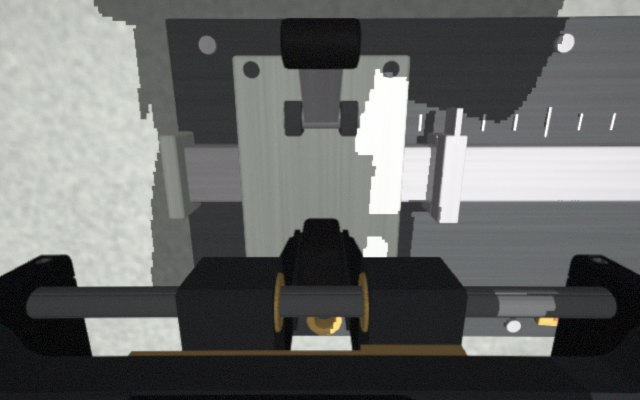

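Gripped: opening is 0.206, about 19.6 mm, matching the 20 mm block. The carriage is at y ≈ -140.5, or about 19.5 mm of travel. Binding can't start before 100 mm.

Emit:
jog_arm(
  deltas=[0, 4, 0, 0, 0, 0, 0, 0, 4, 0, 0, 0, 0, 0, 0, 4, 0, 0, 0, 0, 0, 0, 4, 0, 0, 0, 0, 0, 0, 4, 0, 0, 0, 0, 0, 0, 4, 0, 0, 0, 0, 0, 0, 4, 0, 0, 0, 0, 0, 0, 4, 0, 0, 0, 0, 0, 0, 4, 0, 0, 0, 0, 0, 0, 4, 0, 0, 0, 0, 0],
)

```text
t: 5.85
eef_pos: [621.8, -32.7, 251.0]
tcp_rot: [-1.057, 1.568, -1.03]
ft_force: [-0.3, -2.6, 0.7]
opening: 0.21
```

```bash
python3 - <<'E'
from h import *
plan([*g2w(35.5,-141),251],1); print(w2g(env.state()['eef_pos']))
E
```

```text
R
 [[ 0.002 -0.027  1.   ]
 [-0.003  1.     0.027]
 [-1.    -0.003  0.001]] 
rotvec tool [-0.001  0.001  0.003] shift tool now [  0.079 -43.203   0.109] shift in target axes [ -0.033 -43.203   0.07 ] force [-0.289 -2.614  0.721] t 5.85
[ 35.43  -97.797]
```

Emit:
jog_arm(
  deltas=[0, 4, 0, 0, 0, 0, 0, 0, 4, 0, 0, 0, 0, 0, 0, 4, 0, 0, 0, 0, 0, 0, 4, 0, 0, 0, 0, 0, 0, 4, 0, 0, 0, 0, 0, 0, 4, 0, 0, 0, 0, 0, 0, 4, 0, 0, 0, 0, 0],
)

```text
t: 6.72
eef_pos: [620.9, -2.7, 250.9]
tcp_rot: [-1.08, 1.568, -1.053]
ft_force: [-0.3, -1.7, 0.5]
opening: 0.21
```

Emit:
jog_arm(
  deltas=[0, 2, 0, 0, 0, 0, 0, 0, 2, 0, 0, 0, 0, 0],
)

```text
t: 6.98
eef_pos: [620.8, 1.8, 251.0]
tcp_rot: [-1.07, 1.568, -1.043]
ft_force: [-0.9, -1.8, 0.5]
opening: 0.208
```

Emit:
jog_arm(
  deltas=[0, 2, 0, 0, 0, 0, 0, 0, 2, 0, 0, 0, 0, 0],
)

```text
t: 7.22
eef_pos: [620.6, 5.9, 251.0]
tcp_rot: [-1.079, 1.568, -1.052]
ft_force: [-0.3, -2.1, 1.1]
opening: 0.212
```

Emit:
jog_arm(
  deltas=[0, 2, 0, 0, 0, 0, 0, 0, 2, 0, 0, 0, 0, 0],
)

```text
t: 7.48
eef_pos: [620.5, 10.1, 251.0]
tcp_rot: [-1.065, 1.568, -1.038]
ft_force: [-0.8, -1.9, 1.5]
opening: 0.213
```

Emit:
jog_arm(
  deltas=[0, 2, 0, 0, 0, 0, 0, 0, 2, 0, 0, 0, 0, 0],
)

```text
t: 7.72
eef_pos: [620.4, 14.4, 251.0]
tcp_rot: [-1.063, 1.568, -1.036]
ft_force: [-1.0, -1.5, 1.7]
opening: 0.207
```

Emit:
jog_arm(
  deltas=[0, 2, 0, 0, 0, 0, 0, 0, 2, 0, 0, 0, 0, 0],
)

```text
t: 7.98
eef_pos: [620.3, 18.7, 251.0]
tcp_rot: [-1.076, 1.568, -1.049]
ft_force: [-1.7, -2.5, 0.7]
opening: 0.21
```

Emit:
jog_arm(
  deltas=[0, 2, 0, 0, 0, 0, 0, 0, 2, 0, 0, 0, 0, 0],
)

```text
t: 8.22
eef_pos: [620.2, 23.0, 251.0]
tcp_rot: [-1.067, 1.568, -1.04]
ft_force: [-0.7, -2.2, 1.5]
opening: 0.208
```

Emit:
jog_arm(
  deltas=[0, 2, 0, 0, 0, 0, 0, 0, 2, 0, 0, 0, 0, 0],
)

```text
t: 8.48
eef_pos: [620.0, 27.3, 251.0]
tcp_rot: [-1.091, 1.568, -1.063]
ft_force: [-1.2, -1.9, -0.1]
opening: 0.209
```

Emit:
jog_arm(
  deltas=[0, 2, 0, 0, 0, 0, 0, 0, 2, 0, 0, 0, 0, 0],
)

```text
t: 8.72
eef_pos: [619.9, 31.4, 251.0]
tcp_rot: [-1.094, 1.568, -1.067]
ft_force: [-1.5, -5.5, 0.8]
opening: 0.21
```

The force rose to 5.5 N, so binding has started. One small step more.

Emit:
jog_arm(
  deltas=[0, 1, 0, 0, 0, 0, 0],
)

```text
t: 8.85
eef_pos: [619.9, 32.3, 251.0]
tcp_rot: [-1.189, 1.567, -1.162]
ft_force: [-0.4, -6.3, 1.1]
opening: 0.205
```

Emit:
jog_arm(
  deltas=[0, 1, 0, 0, 0, 0, 0],
)

```text
t: 8.98
eef_pos: [619.9, 33.0, 250.9]
tcp_rot: [-1.266, 1.567, -1.239]
ft_force: [-1.3, -6.7, 0.5]
opening: 0.205
```

Emit:
jog_arm(
  deltas=[0, 0.8, 0, 0, 0, 0, 0],
)

```text
t: 9.1
eef_pos: [619.9, 33.4, 251.0]
tcp_rot: [-1.299, 1.566, -1.272]
ft_force: [-1.3, -7.2, 0.6]
opening: 0.208
```

```bash
python3 - <<'E'
from h import *
for i in range(1):
    s=env.state(); print(s['t'],s['eef_pos'],s['ft_force'],w2g(s['eef_pos']),s['opening'])
shot('wrist','w4'); s=env.state(); print(s['t'],s['eef_pos'],s['ft_force'])
shot('top','t4'); s=env.state(); print(s['t'],s['eef_pos'],s['ft_force'])
E
```

```text
9.1 [619.8831577   33.35682169 250.96106846] [-1.28657372 -7.15522109  0.59173346] [ 35.40823911 -31.74692344] 0.20759315258453007
9.15 [619.88854429  33.4013642  250.97393718] [-1.02952756 -7.21395954  1.34996769]
9.2 [619.8937662   33.3684812  250.95320633] [-1.189796   -6.57546611  0.80622129]
```

View pics/w4.png

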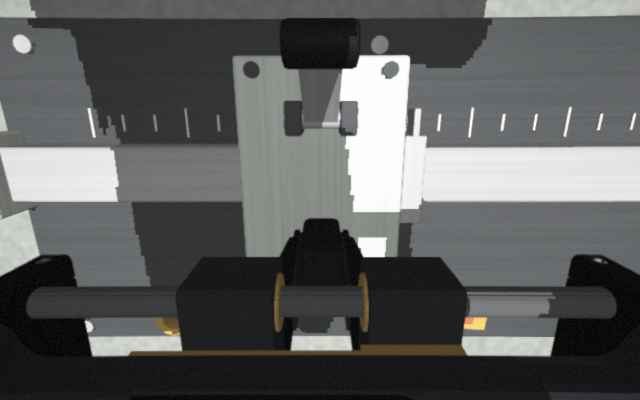

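The pointer (px ~405–425) is flush against the carriage, holding at about 7 N. Drawing back 15 mm.

Emit:
jog_arm(
  deltas=[0, -2, 0, 0, 0, 0, 0, 0, -2, 0, 0, 0, 0, 0, 0, -2, 0, 0, 0, 0, 0, 0, -2, 0, 0, 0, 0, 0, 0, -2, 0, 0, 0, 0, 0, 0, -1.5, 0, 0, 0, 0, 0, 0, 0, 0, 0, 0, 0, 0],
)

```text
t: 10.07
eef_pos: [620.2, 22.1, 250.9]
tcp_rot: [-1.134, 1.568, -1.107]
ft_force: [-0.7, 0.0, 1.7]
opening: 0.211
```

Emit:
jog_arm(
  deltas=[0, -2, 0, 0, 0, 0, 0, 0, -1.5, 0, 0, 0, 0, 0, 0, 0, 0, 0, 0, 0, 0, 0, 0, 0, 0, 0, 0, 0],
)

```text
t: 10.58
eef_pos: [620.3, 18.4, 251.0]
tcp_rot: [-1.114, 1.568, -1.087]
ft_force: [-0.6, 1.7, 0.8]
opening: 0.209
```

```bash
python3 - <<'E'
from h import *
d=shot('wrist','w5')
im=cv2.imread('pics/w5.png')[40:230,220:480]
cv2.imwrite('pics/w5z.png',cv2.resize(im,None,fx=3,fy=3,interpolation=cv2.INTER_CUBIC))
E
```

```text
(no output)
```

View pics/w5z.png

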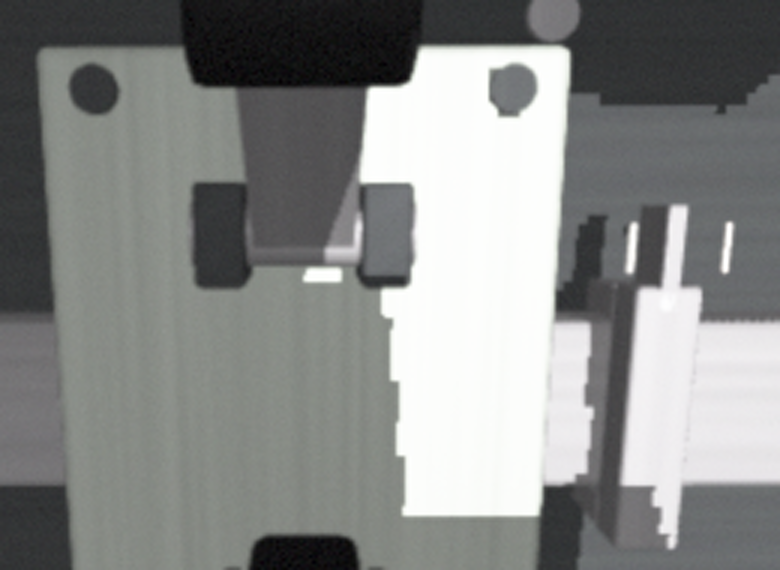

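```bash
python3 - <<'E'
from h import *
d=load('w5'); q=lambda u,v,z: w2g(at_z(d,220+(u+.5)/3-.5,40+(v+.5)/3-.5,z))
for v,uc,up in ((320,553,637),(400,547,631),(480,543,626)):
    a=q(uc,v,50);b=q(up,v,48);print(a,b,b[1]-a[1])
# known: carriage top width and length check
print(q(40,50,50),q(568,50,50))
s=env.state();print(w2g(s['eef_pos']),s['ft_force'])
E
```

```text
[-19.77855288  -2.73291625] [-19.50322802  12.90413523] 15.63705147542255
[-5.22150498 -2.85650198] [-4.7988238  13.11747047] 15.973972456438185
[ 9.99933783 -2.62083756] [10.57577421 13.51714615] 16.13798371244932
[-64.60158688 -91.29103378] [-64.45462775  -3.28180502]
[ 35.40191699 -46.74740091] [-0.46914024  0.82587128  0.60143003]
```

Gap is about 15–16 mm. Letting go and rising straight up.

Emit:
jog_arm(
  deltas=[0, 0, 0, 0, 0, 0, 0.3, 0, 0, 0, 0, 0, 0, 0.45, 0, 0, 0, 0, 0, 0, 0.45, 0, 0, 0, 0, 0, 0, 0.45],
)

```text
t: 11.12
eef_pos: [620.4, 18.1, 250.8]
tcp_rot: [-1.174, 1.567, -1.147]
ft_force: [-0.7, -0.2, -0.3]
opening: 0.446
```

Emit:
jog_arm(
  deltas=[-20, 0, 0, 0, 0, 0, 0.45, -25, 0, 0, 0, 0, 0, 0.45, -25, 0, 0, 0, 0, 0, 0.45, -10, 0, 0, 0, 0, 0, 0.3, 0, 0, 0, 0, 0, 0, 0.2, 0, 0, 0, 0, 0, 0, 0],
)

```text
t: 11.88
eef_pos: [620.0, 18.3, 331.2]
tcp_rot: [-1.928, 1.567, -1.901]
ft_force: [0.3, -0.3, 0.4]
opening: 0.192
```

```bash
python3 - <<'E'
from h import *
plan([*g2w(-100,-46.7),287],1)
d=shot('wrist','w6')
E
```

```text
R
 [[-0.001 -0.027  1.   ]
 [-0.004  1.     0.027]
 [-1.    -0.004 -0.001]] 
rotvec tool [-0.001 -0.001  0.004] shift tool now [  44.354    0.093 -135.058] shift in target axes [  44.173    0.062 -135.117] force [ 0.266 -0.251  0.412] t 11.875
```

View pics/w6.png

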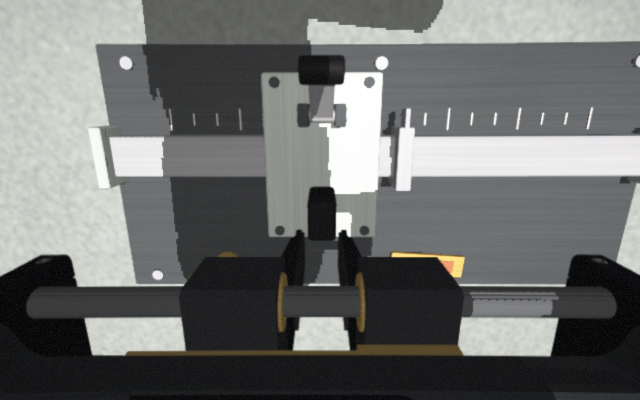

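The carriage and pointer are still apart (edge ~380 vs pointer ~398 px), with the bar at (321,70). Crossing over the lever with a shut gripper.

Emit:
jog_arm(
  deltas=[0, 0, -25, 0, 0, 0.004, 0, 0, 0, -30, 0, 0, 0, 0, 0, 0, -30, 0, 0, 0, 0, 0, 0, -30, 0, 0, 0, 0, 0, 0, -15, 0, 0, 0, 0, 0, 0, 0, 0, 0, 0, 0, 0, 0, 0, 0, 0, 0, 0],
)

```text
t: 12.8
eef_pos: [486.5, 14.7, 326.6]
tcp_rot: [2.976, 1.562, 3.003]
ft_force: [-0.7, -0.4, 0.2]
opening: 0.007
```

```bash
python3 - <<'E'
from h import *
plan([*g2w(-100,-46.7),287],1)
print(env.state()['opening'])
d=shot('wrist','w7')
E
```

```text
R
 [[-0.009 -0.027  1.   ]
 [ 0.001  1.     0.027]
 [-1.     0.001 -0.008]] 
rotvec tool [-0.001 -0.008 -0.001] shift tool now [39.658 -0.069 -1.247] shift in target axes [39.646 -0.011 -1.583] force [-0.656 -0.395  0.18 ] t 12.8
0.0070754752075636
```

View pics/w7.png

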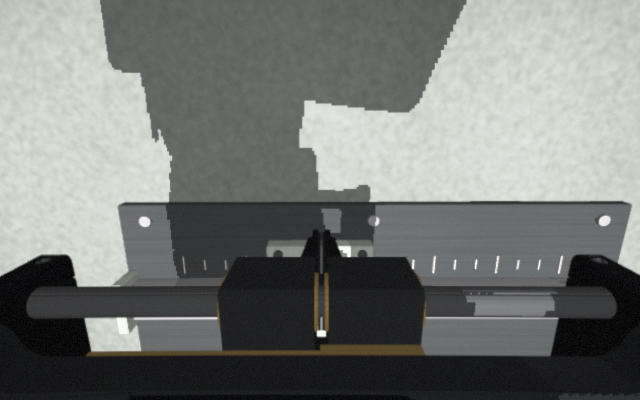

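Emit:
jog_arm(
  deltas=[15, 0, -1, 0, -0.008, 0, 0, 20, 0, 0, 0, 0, 0, 0, 5, 0, 0, 0, 0, 0, 0, 0, 0, 0, 0, 0, 0, 0, 0, 0, 0, 0, 0, 0, 0],
)

```text
t: 13.48
eef_pos: [487.9, 14.7, 285.7]
tcp_rot: [0.753, 1.569, 0.78]
ft_force: [-0.4, 0.2, 0.4]
opening: 0.007
```

```bash
python3 - <<'E'
from h import *
plan([*g2w(-100,-46.7),287],1)
d=shot('side','s7'); im=cv2.imread('pics/s7.png')[90:250,250:450]
cv2.imwrite('pics/s7z.png',cv2.resize(im,None,fx=3.7,fy=3.7,interpolation=cv2.INTER_CUBIC))
E
```

```text
R
 [[ 0.001 -0.027  1.   ]
 [ 0.001  1.     0.027]
 [-1.     0.001  0.001]] 
rotvec tool [-0.001  0.001 -0.001] shift tool now [-1.266  0.028 -2.969] shift in target axes [-1.262  0.029 -2.97 ] force [-0.364  0.157  0.358] t 13.475
```

View pics/s7z.png

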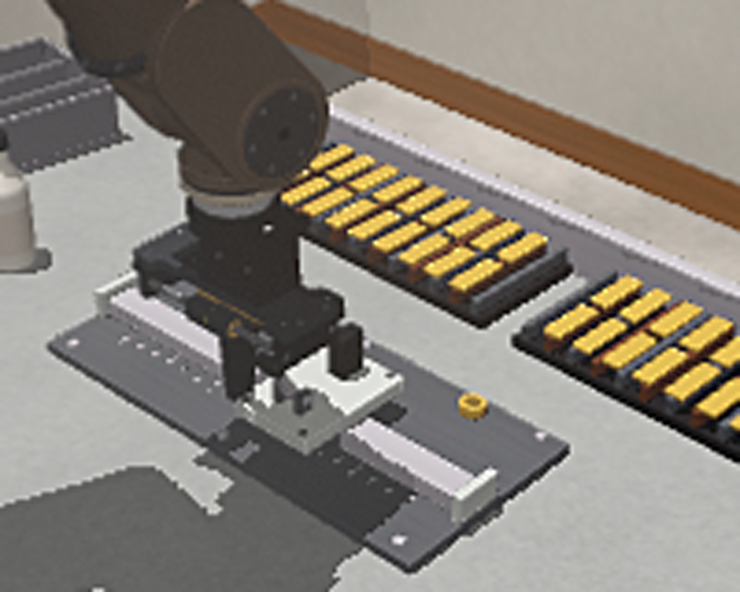

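The closed fingers stand just on the -x side of the bar (side crop, ~(235,375)). Pushing +x.

Emit:
jog_arm(
  deltas=[0, 0, 4, 0, 0, 0, 0, 0, 0, 4, 0, 0, 0, 0, 0, 0, 4, 0, 0, 0, 0, 0, 0, 4, 0, 0, 0, 0, 0, 0, 4, 0, 0, 0, 0, 0],
)

```text
invalid input
```

Emit:
jog_arm(
  deltas=[0, 0, 4, 0, 0, 0, 0, 0, 0, 4, 0, 0, 0, 0, 0, 0, 4, 0, 0, 0, 0, 0],
)

```text
invalid input
```

```bash
python3 - <<'E'
from h import *
plan([*g2w(-25,-46.7),287],1); print(w2g(env.state()['eef_pos']))
E
```

```text
R
 [[ 0.002 -0.027  1.   ]
 [ 0.001  1.     0.027]
 [-1.     0.001  0.002]] 
rotvec tool [-0.001  0.002 -0.001] shift tool now [-1.071  0.093 72.044] shift in target axes [-1.182  0.031 72.042] force [ 0.413  0.594 -0.188] t 13.525
[-97.042 -46.731]
```

Emit:
jog_arm(
  deltas=[0, 0, 4, 0, 0, 0, 0, 0, 0, 4, 0, 0, 0, 0, 0, 0, 4, 0, 0, 0, 0, 0, 0, 4, 0, 0, 0, 0, 0, 0, 4, 0, 0, 0, 0],
)

```text
t: 14.15
eef_pos: [508.7, 15.3, 286.8]
tcp_rot: [1.122, 1.569, 1.15]
ft_force: [-4.1, -0.1, 2.8]
opening: 0.006
```

Emit:
jog_arm(
  deltas=[0, 0, 4, 0, 0, 0, 0, 0, 0, 4, 0, 0, 0, 0, 0, 0, 4, 0, 0, 0, 0],
)

```text
t: 14.52
eef_pos: [521.2, 15.7, 286.7]
tcp_rot: [2.042, 1.569, 2.07]
ft_force: [-2.2, -0.2, 2.8]
opening: 0.004
```

```bash
python3 - <<'E'
from h import *
plan([*g2w(-25,-46.7),287],1); print(w2g(env.state()['eef_pos']))
E
```

```text
R
 [[-0.001 -0.027  1.   ]
 [ 0.001  1.     0.027]
 [-1.     0.001 -0.001]] 
rotvec tool [-0.001 -0.001 -0.001] shift tool now [-0.279 -0.036 38.728] shift in target axes [-0.253 -0.061 38.728] force [-2.181 -0.184  2.817] t 14.525
[-63.728 -46.639]
```

Emit:
jog_arm(
  deltas=[0, 0, 4, 0, 0, 0, 0, 0, 0, 4, 0, 0, 0, 0, 0, 0, 4, 0, 0, 0, 0, 0, 0, 4, 0, 0, 0, 0, 0, 0, 4, 0, 0, 0, 0, 0, 0, 4, 0, 0, 0, 0],
)

```text
t: 15.28
eef_pos: [547.0, 16.4, 286.3]
tcp_rot: [2.182, 1.569, 2.21]
ft_force: [-2.7, 1.1, -0.7]
opening: 0.007
```

Emit:
jog_arm(
  deltas=[0, 0, 3, 0, 0, 0, 0],
)

```text
t: 15.4
eef_pos: [550.2, 16.5, 286.1]
tcp_rot: [2.417, 1.569, 2.444]
ft_force: [-3.4, -0.2, -0.9]
opening: 0.003
```

```bash
python3 - <<'E'
from h import *
plan([*g2w(-25,-46.7),287],1); print(w2g(env.state()['eef_pos']))
E
```

```text
R
 [[-0.002 -0.027  1.   ]
 [ 0.001  1.     0.027]
 [-1.     0.001 -0.002]] 
rotvec tool [-0.001 -0.002 -0.001] shift tool now [-0.896 -0.022  9.72 ] shift in target axes [-0.88  -0.03   9.721] force [-3.446 -0.179 -0.891] t 15.4
[-34.721 -46.67 ]
```

Emit:
jog_arm(
  deltas=[0, 0, 3, 0, 0, 0, 0, 0, 0, 2, 0, 0, 0, 0],
)

```text
t: 15.65
eef_pos: [555.5, 16.6, 286.0]
tcp_rot: [2.504, 1.568, 2.531]
ft_force: [-2.3, 0.1, -1.0]
opening: 0.004
```

Emit:
jog_arm(
  deltas=[0, 0, 2, 0, 0, 0, 0],
)

```text
t: 15.78
eef_pos: [557.2, 16.7, 285.8]
tcp_rot: [2.771, 1.566, 2.798]
ft_force: [-10.4, -1.6, 2.3]
opening: 0.003
```

The force jumped to 10 N right where the end stop is expected. Backing off and checking.

Emit:
jog_arm(
  deltas=[0, 0, 0.5, 0, 0, 0, 0],
)

```text
t: 15.9
eef_pos: [557.3, 16.7, 285.8]
tcp_rot: [2.873, 1.565, 2.9]
ft_force: [-5.8, -0.2, 2.1]
opening: 0.006
```

Emit:
jog_arm(
  deltas=[0, 0, -5, 0, 0, 0, 0, 0, 0, -15, 0, 0, 0, 0, 0, 0, -25, 0, 0, 0, 0, 0, 0, -25, 0, 0, 0, 0, -30, 0, -20, 0, 0, 0, 0, -30, 0, 0, 0, 0, 0, 0, -30, 0, 0, 0, 0, 0, 0, -30, 0, 0, 0, 0, 0, 0, 0, 0, 0, 0, 0, 0, 0],
)

```text
t: 17.02
eef_pos: [459.3, 14.1, 410.3]
tcp_rot: [0.654, 1.569, 0.681]
ft_force: [0.4, 1.1, -0.1]
opening: 0.004
```

```bash
python3 - <<'E'
from h import *
shot('wrist','w8')
for n,b in (('top',(135,230,205,375)),('side',(155,245,260,410))):
    shot(n,n+'8'); im=cv2.imread('pics/%s8.png'%n)[b[0]:b[1],b[2]:b[3]]
    cv2.imwrite('pics/%s8z.png'%n,cv2.resize(im,None,fx=4.6,fy=4.6,interpolation=cv2.INTER_CUBIC))
s=env.state();print(s['t'],s['eef_pos'],w2g(s['eef_pos']),s['ft_force'])
E
```

```text
17.175 [459.43729187  14.10643281 407.86661465] [-125.5136765   -46.49786942] [-0.87167954  0.44234116 -0.46344923]
```

View pics/w8.png

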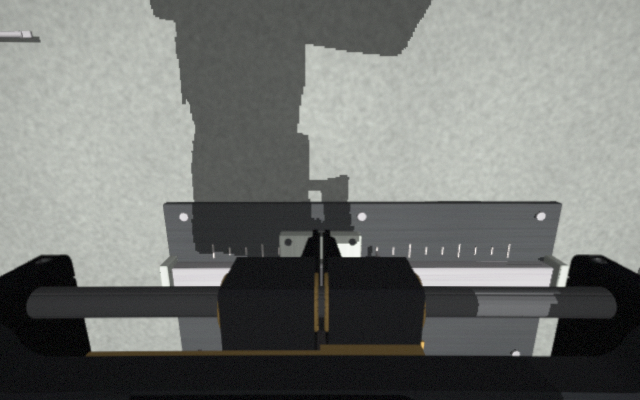

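View pics/top8z.png

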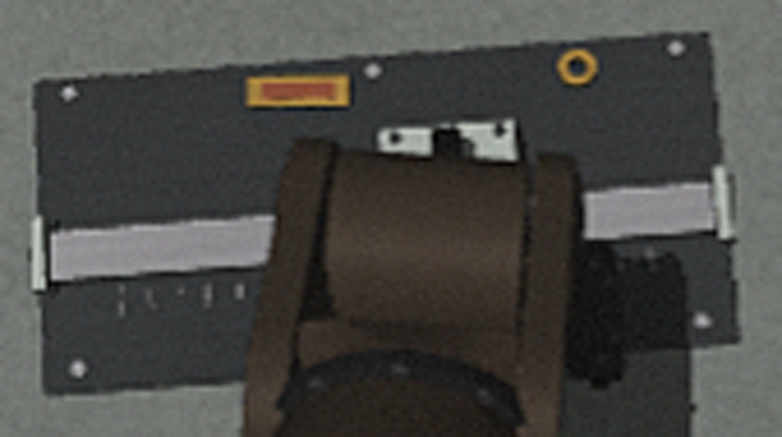

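View pics/side8z.png

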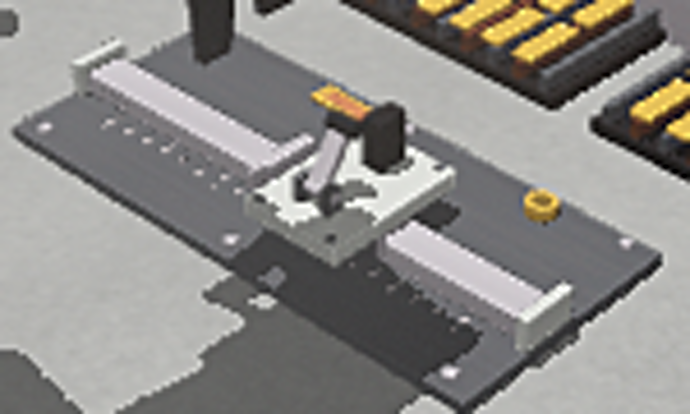

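The lever leans to +x in the side view. Moving the arm well aside (at height) for a clean view of the lever angle and gap.

Emit:
jog_arm(
  deltas=[0, 50, 0, 0, 0, 0, 0, 0, 55, 0, 0, 0, 0, 0, 0, 55, 0, 0, 0, 0, 0, 0, 55, 0, 0, 0, 0, 0, 0, 55, 0, 0, 0, 0, 0, 0, 30, 0, 0, 0, 0, 0, 0, 0, 0, 0, 0, 0, 0],
)

```text
t: 18.05
eef_pos: [451.0, 322.6, 398.8]
tcp_rot: [-3.003, 1.555, -2.979]
ft_force: [0.1, 0.0, -0.6]
opening: 0.003
```

```bash
python3 - <<'E'
from h import *
for n,b in (('top',(135,230,205,375)),('side',(155,245,260,410))):
    shot(n,n+'9'); im=cv2.imread('pics/%s9.png'%n)[b[0]:b[1],b[2]:b[3]]
    cv2.imwrite('pics/%s9z.png'%n,cv2.resize(im,None,fx=4.6,fy=4.6,interpolation=cv2.INTER_CUBIC))
s=env.state();print(s['t'],s['eef_pos'],w2g(s['eef_pos']),s['ft_force'])
for n,o in (('top9',(205,135)),('side9',(260,155))):
  d=load(n)
  for a in (1.0,1.1,1.2):
    P=np.array([*g2w(-35+50*np.sin(a-.6),-46.7),64+50*np.cos(a-.6)])
    print(n,a,(proj(d,P)[0]-o+.5)*4.6-.5)
E
```

```text
18.15 [451.30741272 320.86329244 399.21799657] [-125.05229916  260.36635625] [-0.30225631  0.027839   -0.20267708]
top9 1.0 [448.24580069 220.88535076]
top9 1.1 [447.91373534 214.81379071]
top9 1.2 [447.63781972 209.30639148]
side9 1.0 [334.3608507  123.28013639]
side9 1.1 [338.79467506 123.16228687]
side9 1.2 [342.9728746  123.69910597]
```

View pics/top9z.png

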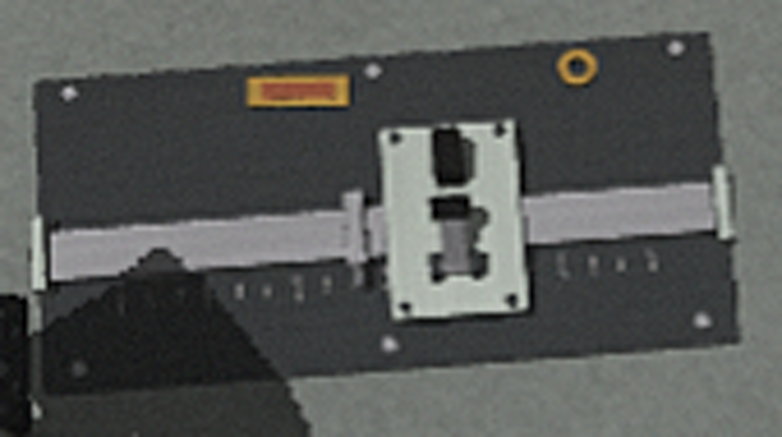

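View pics/side9z.png

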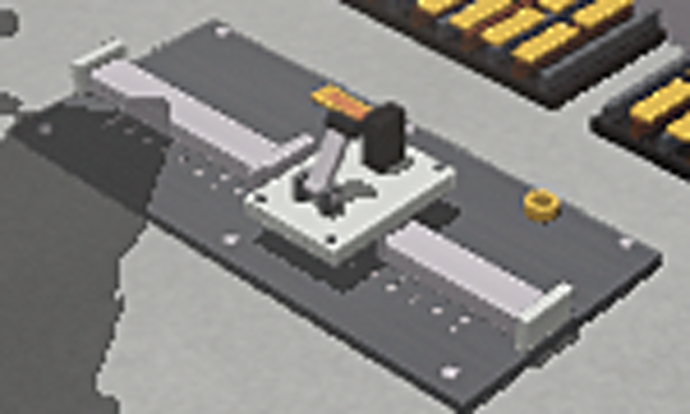

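The bar is at (449,206) in the top crop; the projection for 1.2 rad is (448,209), so the lever is fully over. The gap spans px ~363–385, about 15 mm. The badge and bush are at the same pixels as before. Handing in.

```bash
python3 - <<'E'
from h import *
d=load('top9'); q=lambda u,v,z: w2g(at_z(d,(u+.5)/4.6-.5+205,(v+.5)/4.6-.5+135,z))
print(q(386,215,50),q(364,220,48))
print(env.job_done())
E
```

```text
[ 6.59038616 -4.41051665] [ 4.80844937 10.43442427]
the job is handed in; nothing more can be done
None
```

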